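# Post two reject bottles through the sprung flap of the reject box

### The job

The two white bottles in the aluminium tray are rejects, and one of them has fallen over. Stand the fallen one up on its base and let go of it, then drop both rejects through the slot in the grey reject box; its sprung flap has to be pushed down and held open with the fingers for a bottle to fall in. At the end the flap must have sprung shut, and the third bottle, outside the tray, must still stand where it was.

Things in the scene. Friction and masses are not known exactly. Their poses are not given: they have to be found in the camera images.
- reject_box: Grey metal reject box fixed on the bench, 230 mm high, closed but for a slot in its flat top. Origin on the bench under the slot's centre, z up; it reaches 62 mm either way in x, 76 mm to its +y and 220 mm to its -y. Under the slot a chute (165 mm below the top at the centre) slopes down to -y into the hidden store.
- slot (a point): Centre of the slot, on the box's top face, 230 mm above the bench; axes as the box's. Slot 72 mm (x) by 120 mm (y), closed by the flap. Grip the bottle with the fingers closing along y; with their tips about 45 mm below the top and opened 15 mm a side, the back of the hinge-side finger holds the flap clear; opened little, the flap still pins the bottle. Backs over 120 mm will not fit.
- flap (a joint): Steel flap, 66 by 116 by 3 mm, closing the slot; hinged across the slot's +y end, 59 mm from its centre; the free edge swings down into the box: 0 shut, 1.45 rad the stop. A spring shuts it: 0.15 N m when shut (2.5 N at its middle, more than a bottle's weight), 0.24 N m at 1.2 rad. If only the bottle holds it open, it throws the bottle back or pins it; moving the hand towards the hinge frees it.
- tray: Aluminium tray fixed on the bench, 190 mm (its x) by 240 mm (its y), origin at the centre of its underside, z up. Floor 4 mm thick, rims 14 mm high on three sides; the far wall, at +x, is 36 mm high and 5 mm thick and can serve as a stop for tipping the fallen bottle up. Both rejects are in it. A centrifuge 0.6 m tall stands to the left (world y over 0.4 m, x over 0.4 m).
- fallen_centre (a point): Centre, half-way along, of the fallen reject: a closed white plastic bottle with a blue cap, 100 mm long, body 50 mm across up to 68 mm from the base, then narrower, cap 30 mm; 0.08 to 0.13 kg. Its z axis points from base to cap: at the start level, towards the tray's -x within 0.2 rad; base 23 to 33 mm from the far wall.
- standing_centre (a point): Centre, half-way up, of the reject that stands upright in the tray, 100 mm beside the fallen one or a little more; same kind of bottle, z axis from base to cap.
- good_centre (a point): Centre, half-way up, of a third bottle of the same kind that stands on the bench outside the tray: it is good and stays where it is.
Things that resemble listed ones, but are neither listed nor needed, are in the scene too. What is shaped like the part that bears standing_centre but purple is not meant.

How it is judged:
On the way:
1. the fallen bottle stands upright on its base on the tray or bench (within about 9 degrees), let go (angle between fallen_centre's own z axis and vertical below 0.15 rad and height (world z) of fallen_centre below 0.062 m and contact force between the fingers and anything else below 0.1 N), for 0.2 s.
At the end, for the whole second after the job is handed in: Both rejects lie inside the reject box (centres within its walls and more than 40 mm below its top), the flap is shut (within 0.08 rad) and the third bottle stands within 30 mm of where it was (z of fallen_centre in the frame of reject_box between 0 and 0.19 m and x of fallen_centre in the frame of reject_box between -0.06 and 0.06 m and y of fallen_centre in the frame of reject_box between -0.22 and 0.076 m and z of standing_centre in the frame of reject_box between 0 and 0.19 m and x of standing_centre in the frame of reject_box between -0.06 and 0.06 m and y of standing_centre in the frame of reject_box between -0.22 and 0.076 m and value of joint flap below 0.08 rad and distance of good_centre from where it was at the start of the episode below 0.03 m); the robot touches nothing.
It fails at once if the third bottle is knocked over or carried off (moved more than 30 mm) (distance of good_centre from where it was at the start of the episode above 0.03 m).
It also fails if it takes over 72 s, if anything falls off the work surface, if the arm or the gripper's body presses on something with over 40 N, if the wrist force passes 120 N, or if a joint passes its speed limit or range.

### The arm

A 6-joint arm with a two-finger parallel gripper is mounted at the origin on a cart in front of the work surface, level with it; the furniture and walls round the work are solid. World frame = base frame: x ahead of the robot, y to its left, z up, the work surface at z = 0. Lengths are in m, angles in rad, forces in N, time in s.
With the tool pointing down it reaches from about 0.35 to 0.85 m from the base axis. Payload 8.1 kg.
Tool frame: the origin (TCP) lies at the centre of the arm's flange, where the gripper is bolted on; the fingertips stand 186 mm ahead of it and the grasp point (between the pads) lies 167 mm ahead of it; z points along the fingers, y is the line along which they close (so a half turn about z gives the same grasp; the last joint's range is limited). The gripper opens to 93 mm and grips with 3 to 60 N. Pads are 15 mm wide; open, the fingers measure 128 mm over their backs; the gripper's body (75 mm by 188 mm) begins 65 mm behind the grasp point.
Start: joints at [1.138, 0.13, 1.488, -0, 1.523, -0.085], TCP at [0.204, 0.564, 0.405] pointing down, gripper open.
Joint ranges: [-2.96, 2.96], [-0.89, 2.26], [0.02, 2.5], [-1.34, 4.48], [0, 2.73], [-2.66, 2.66]. Speed limits (rad/s): [2.39, 2.39, 2.79, 3.14, 3.14, 3.14].

### API

Orientations are given as a rotation vector (axis times angle).
In Python, from plant import robot gives the robot as it stands.
- The arm moves only by the tool apply_moves, never from a script. Its argument "series" is a list of rows, each a list of 2 entries, a list of its own where there are three numbers: the shift along the tool's x, y, z in mm, then the turn, a rotation vector about the tool's x, y, z in rad. A call has 1 to 12 rows; each row shifts and turns the commanded pose from where the row before left it, along the tool's axes as they then stand; what a row does not reach is not made up. A row lasts 1/12 s, in which the tool goes at most 41.7 mm and 7.16 degrees, less where a joint would pass 70% of its speed; a pose out of reach is approached as far as the arm can. A call is refused whole if a number of a shift passes 41.7 or a number of a turn 0.125, either way. A call with a gripper value outside its range is refused whole. "claw" is the opening, from 0 (shut) to 1 (fully open), set as the call begins (left out, the last holds). The fingers move at their own pace and stop on an object; "newtons" is the grip in N (left out, the last holds). Time passes only in rows, so rows that do not move let the fingers close. It gives the time, the measured TCP pose, the force, the opening and the grip force at its end, in the units of the state.
- robot.read_state(): the state, without advancing time (a new reading comes with each control period).
- robot.read_camera(name): name is "side" or "top" or "wrist"; returns (picture, depth): 420x560x3 uint8, blue, green, red; 420x560 float32, m along the optical axis (not along the pixel's ray), 0 where there is no reading.
- robot.calibration(name): a dict with "fx", "fy", "cx", "cy" (pixels), "extrinsics" (4x4, takes a point from world to camera coordinates). Camera axes: x right, y down, z forward; pixel columns grow to the right and rows downward; lengths in m; the calibration is good to about 2 mm. A picture is of the moment at which its call begins: read the wrist's pose just before it. calibration takes no time and is no camera call; for the wrist camera it gives the pose at the moment of the call.
- robot.close_job(): hands the job in; it is judged then, once.
The state is a dict: "t": time; "q": joint angles; "dq": joint speeds; "joint_torque": joint torques, N m; "tool_pos": TCP position; "orientation": TCP orientation; "force": force on the tool from outside, world axes, zero at the start; "wrist_torque": the same for the moment, N m; "opening": finger opening in m; "gripper_force": force on a finger pad.
Only numpy, scipy, OpenCV 4.12 (cv2) and the standard library are available. Lean on these libraries where they do the work, as an engineer would, in place of code of your own. Each camera call takes 0.05 s, during which the arm holds its last target. There are 200 camera calls.

## Working session

There is one attempt and no reset: what is moved stays moved. The work goes in short steps, Python scripts to look and compute and a tool call to move; the robot and the scene stay as the last step left them, time stands still between calls to the robot, and variables do not carry over. Pictures are saved under pics/ and viewed, at most 10 in all, crops included, and the job is handed in when it is done.

Besides the shell and the picture viewer there is one more tool, called as a command line: name --argument value ..., lists and objects as JSON in quotes. apply_moves: Moves the arm, as the interface text tells. Its arguments: {"type":"object","properties":{"series":{"type":"array"},"claw":{"type":"number"},"newtons":{"type":"number"}},"required":["series"]}

```bash
mkdir -p pics; ls; python3 - <<'E'
from plant import robot
import cv2,numpy as np
s=robot.read_state();print(s)
for n in ("top","side"):
    p,d=robot.read_camera(n);cv2.imwrite(f"pics/{n}0.png",p);np.save(f"{n}0.npy",d)
    c=robot.calibration(n);print(n,c)
E
```

```text
pics
{'t': 0.0, 'q': array([ 1.13764484e+00,  1.31142211e-01,  1.48925322e+00, -1.46628469e-05,
        1.52300721e+00, -8.54032782e-02]), 'dq': array([ 0.0011474 , -0.00060474, -0.00135304, -0.0001462 , -0.00069159,
       -0.00030251]), 'joint_torque': array([ 3.70300859e-04, -5.59845471e+01, -4.91761851e+01,  7.68914027e-02,
        3.52701510e-02, -1.63186501e-04]), 'tool_pos': array([0.20435733, 0.56388568, 0.40371278]), 'orientation': array([-5.43414276e-01, -3.09377943e+00,  2.75360997e-03]), 'force': array([-0.44096906,  0.77801516,  0.47376813]), 'wrist_torque': array([-0.035266  , -0.01577134, -0.01675844]), 'gripper_force': 0.0, 'opening': 0.09319337838740435}
top {'fx': 398.69587796427714, 'fy': 398.69587796427714, 'cx': 279.69442912216897, 'cy': 211.3441168280318, 'extrinsics': array([[ 0.00452947, -0.9998866 ,  0.01436237, -0.08700081],
       [-0.98594846, -0.00686381, -0.16690871,  0.49234728],
       [ 0.16698837, -0.01340454, -0.98586774,  1.1658411 ],
       [ 0.        ,  0.        ,  0.        ,  1.        ]])}
side {'fx': 509.3679020060763, 'fy': 509.3679020060763, 'cx': 286.8122311280463, 'cy': 202.95969269997988, 'extrinsics': array([[ 0.98537704, -0.16895017, -0.02208888, -0.45888071],
       [-0.12686352, -0.64093618, -0.75703795,  0.12625054],
       [ 0.11374413,  0.74877009, -0.65299741,  1.25281448],
       [ 0.        ,  0.        ,  0.        ,  1.        ]])}
```

View pics/top0.png

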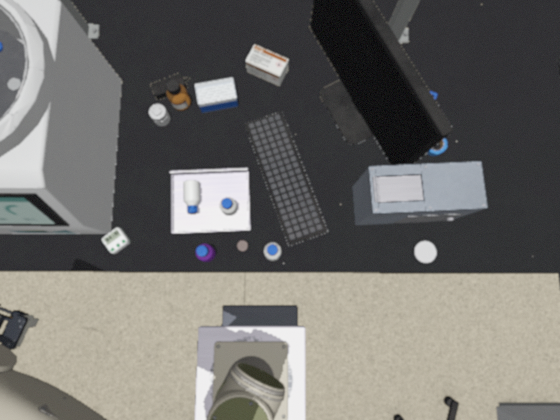

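View pics/side0.png

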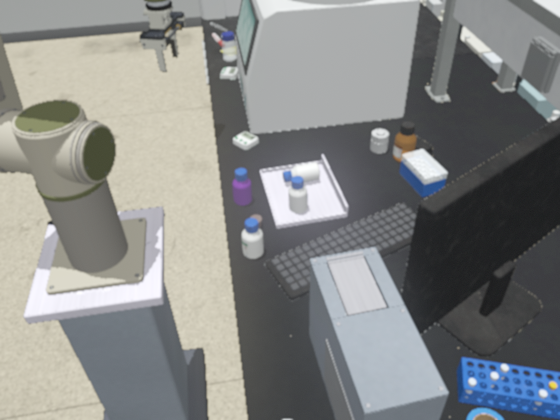

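The top view shows the tray at about (211,201), with the fallen bottle at (192,195) and its cap at (193,209). The standing reject is at (229,206), the good bottle at (272,251) and the flap at (400,188). The side view shows the same layout, with the monitor close behind the box.

```bash
cat > h.py <<'E'
import numpy as np,cv2
from plant import robot
from scipy.spatial.transform import Rotation as R
def ray(c,u,v,z):
    E=c["extrinsics"];o=-E[:3,:3].T@E[:3,3]
    d=E[:3,:3].T@np.array([(u-c["cx"])/c["fx"],(v-c["cy"])/c["fy"],1.]);return o+d*(z-o[2])/d[2]
def cloud(c,d):
    v,u=np.indices(d.shape);P=np.stack([(u-c["cx"])/c["fx"]*d,(v-c["cy"])/c["fy"]*d,d],-1)
    E=c["extrinsics"];return (P-E[:3,3])@E[:3,:3]
def blobs(m,amin=15):
    n,l,s,ce=cv2.connectedComponentsWithStats(m.astype(np.uint8));return [(ce[i],s[i],l==i) for i in range(1,n) if s[i,4]>=amin]
def comp(target,yawrot=None):
    s=robot.read_state();Rm=R.from_rotvec(s["orientation"]);return (Rm.inv().apply(np.array(target)-s["tool_pos"])*1000).round(1)
E
python3 - <<'E'
from h import *
for n in ("top","side"):
    p=cv2.imread(f"pics/{n}0.png");d=np.load(f"{n}0.npy");c=robot.calibration(n);W=cloud(c,d)
    h=cv2.cvtColor(p,cv2.COLOR_BGR2HSV)
    m=cv2.inRange(h,(100,120,60),(125,255,255))>0
    print(n,"blue caps")
    for ce,s,l in blobs(m):
        w=W[l];print(ce.round(1),s,np.median(w,0).round(3),"z104",ray(c,*ce,.104).round(3),"z100",ray(c,*ce,.1).round(3),"z029",ray(c,*ce,.029).round(3))
    # box top
    m=(abs(W[...,2]-.23)<.012)&(W[...,1]<-.2)&(W[...,1]>-.7)&(W[...,0]<.75)&(d>0)
    for ce,s,l in blobs(m,300):
        cn=np.argwhere(l)[:,::-1].astype(np.int32);r=cv2.boxPoints(cv2.minAreaRect(cn));print("boxtop",s,[ray(c,*q,.23)[:2].round(3) for q in r])
        br=l&(h[...,2]>185)
        for ce2,s2,l2 in blobs(br,200):
            r=cv2.boxPoints(cv2.minAreaRect(np.argwhere(l2)[:,::-1].astype(np.int32)));print("flap?",s2,[ray(c,*q,.23)[:2].round(3) for q in r],ray(c,*r.mean(0),.23).round(3))
    # fallen bottle body cloud: above tray
    m=(W[...,2]>.028)&(W[...,2]<.075)&(W[...,0]>.3)&(W[...,0]<.66)&(W[...,1]<.26)&(W[...,1]>.02)&(d>0)
    for ce,s,l in blobs(m,60):
        w=W[l];print("obj",ce.round(),s,w.min(0).round(3),w.max(0).round(3),np.median(w,0).round(3))
E
```

```text
top blue caps
[ 0.6 46.4] [ 0 42  3  9 19] [0.811 0.559 0.39 ] z104 [0.988 0.771 0.104] z100 [0.99  0.774 0.1  ] z029 [1.034 0.827 0.029]
[433.9  94. ] [430  90   8   9  37] [ 0.878 -0.578  0.046] z104 [ 0.847 -0.551  0.104] z100 [ 0.849 -0.552  0.1  ] z029 [ 0.884 -0.583  0.029]
[218.8 106.4] [200 101  38  12 189] [0.837 0.114 0.021] z104 [0.8   0.101 0.104] z100 [0.802 0.101 0.1  ] z029 [0.834 0.112 0.029]
[438.8 149.4] [428 138  20  18 113] [ 0.694 -0.594  0.022] z104 [ 0.672 -0.555  0.104] z100 [ 0.673 -0.556  0.1  ] z029 [ 0.697 -0.587  0.029]
[226.7 203. ] [222 199  10   9  69] [0.506 0.069 0.103] z104 [0.506 0.069 0.104] z100 [0.506 0.07  0.1  ] z029 [0.52  0.078 0.029]
[192.1 208.9] [188 206   9   7  55] [0.497 0.18  0.042] z104 [0.488 0.168 0.104] z100 [0.488 0.168 0.1  ] z029 [0.501 0.183 0.029]
[201.5 250.3] [196 245  12  12 113] [0.371 0.138 0.099] z104 [0.37  0.136 0.104] z100 [0.37  0.137 0.1  ] z029 [0.375 0.15  0.029]
[271.9 249.3] [268 245   9  10  68] [ 0.374 -0.062  0.099] z104 [ 0.373 -0.062  0.104] z100 [ 0.374 -0.062  0.1  ] z029 [ 0.379 -0.061  0.029]
boxtop [ 
[... 1632 characters left out ...]
0.029]
boxtop [  310   246   168   171 13265] [array([ 0.456, -0.32 ]), array([ 0.777, -0.296]), array([ 0.676, -0.617]), array([ 0.439, -0.621])]
flap? [  311   248   136   164 11535] [array([ 0.457, -0.323]), array([ 0.616, -0.28 ]), array([ 0.594, -0.608]), array([ 0.475, -0.628])] [ 0.534 -0.483  0.23 ]
obj [334. 181.] [321 154  26  54 157] [0.612 0.02  0.028] [0.627 0.258 0.041] [0.619 0.127 0.035]
obj [302. 171.] [282 162  38  18 427] [0.486 0.16  0.028] [0.587 0.206 0.057] [0.544 0.176 0.045]
obj [241. 188.] [232 178  19  21 311] [0.341 0.11  0.028] [0.391 0.146 0.075] [0.365 0.121 0.056]
obj [297. 198.] [288 186  20  22 302] [0.481 0.043 0.028] [0.532 0.082 0.075] [0.502 0.054 0.055]
```

```bash
python3 - <<'E'
from h import *
for n in ("top","side"):
    d=np.load(f"{n}0.npy");c=robot.calibration(n);W=cloud(c,d)
    m=(W[...,2]>.25)&(W[...,2]<.8)&(W[...,1]>-.8)&(W[...,1]<.1)&(W[...,0]>.4)&(W[...,0]<1.1)&(d>0)
    w=W[m];
    for y in np.arange(-.8,.1,.1):
        k=w[(w[:,1]>y)&(w[:,1]<y+.1)]
        if len(k):print(n,round(y,1),"xmin",k[:,0].min().round(3),"z",k[:,2].min().round(2),k[:,2].max().round(2))
    if n=="top":
        m=(W[...,2]>.028)&(W[...,2]<.075)&(W[...,0]>.47)&(W[...,0]<.6)&(W[...,1]<.22)&(W[...,1]>.15)
        w=W[m][:,:2]
        for a in np.arange(.49,.59,.02):
            k=w[(w[:,0]>=a)&(w[:,0]<a+.02)];print(a.round(2),k[:,1].min().round(3),k[:,1].max().round(3))
E
```

```text
top -0.5 xmin 0.591 z 0.25 0.43
top -0.4 xmin 0.626 z 0.25 0.43
top -0.3 xmin 0.815 z 0.25 0.43
top -0.2 xmin 1.005 z 0.25 0.3
0.49 0.17 0.198
0.51 0.163 0.211
0.53 0.162 0.211
0.55 0.164 0.212
0.57 0.166 0.212
side -0.5 xmin 0.59 z 0.25 0.43
side -0.4 xmin 0.637 z 0.25 0.43
side -0.3 xmin 0.827 z 0.25 0.43
side -0.1 xmin 1.091 z 0.29 0.36
side -0.0 xmin 1.063 z 0.29 0.47
```

apply_moves --series '[[[0, 0, 0], [0, 0, -0.1]], [[0, 0, 0], [0, 0, -0.1]], [[0, 0, 0], [0, 0, -0.1]], [[0, 0, 0], [0, 0, -0.105]]]' --claw 1 --newtons 20

```text
t: 0.43
tool_pos: [0.2044, 0.564, 0.4041]
orientation: [0.097, -3.14, 0.001]
force: [-0.1, -0.9, 0.2]
opening: 0.0929
gripper_force: 0.0
```

apply_moves --series '[[[-10, -36, 0], [0, 0, 0]], [[-10, -36, 0], [0, 0, 0]], [[-18, -34, 0], [0, 0, 0]], [[-18, -34, 0], [0, 0, 0]], [[-18, -34, 0], [0, 0, 0]], [[-18, -34, 0], [0, 0, 0]], [[-20, -34, 0], [0, 0, 0]], [[-20, -34, 0], [0, 0, 0]], [[-20, -34, 0], [0, 0, 0]], [[-20, -34, 0], [0, 0, 0]], [[-20, -34, 0], [0, 0, 0]], [[-20, -34, 0], [0, 0, 0]]]'

```text
t: 1.43
tool_pos: [0.4402, 0.163, 0.4045]
orientation: [0.09, -3.14, -0.0]
force: [0.1, 0.5, 1.2]
opening: 0.0931
gripper_force: 0.0
```

apply_moves --series '[[[-20, -33, 10], [0, 0, 0]], [[-20, -33, 10], [0, 0, 0]], [[-15, -20, 20], [0, 0, 0]], [[-4, -14, 20], [0, 0, 0]], [[0, 0, 20], [0, 0, 0]], [[0, 0, 0], [0, 0, 0]]]'

```text
t: 1.93
tool_pos: [0.5029, 0.0673, 0.3197]
orientation: [0.086, -3.132, 0.0]
force: [-1.0, 0.0, 0.1]
opening: 0.0927
gripper_force: 0.0
```

```bash
cat > look.py <<'E'
from h import *
import sys
s=robot.read_state();c=robot.calibration("wrist");p,d=robot.read_camera("wrist");cv2.imwrite(f"pics/{sys.argv[1]}.png",p);W=cloud(c,d)
print(s["t"],s["tool_pos"].round(4),s["orientation"].round(3),s["opening"])
h=cv2.cvtColor(p,cv2.COLOR_BGR2HSV)
for ce,st,l in blobs(cv2.inRange(h,(100,120,60),(125,255,255))>0,60):
    g=W[l&(d>0)];print("cap",ce.round(),st,np.median(g,0).round(4) if len(g) else 0,"top z104",ray(c,*ce,.104).round(4),"z029",ray(c,*ce,.029).round(4))
E
python3 look.py w1
```

```text
1.9333 [0.5029 0.0673 0.3197] [ 0.086 -3.132  0.   ] 0.09271264798347144
cap [86. 29.] [  51    0   71   61 3194] [ 0.376  -0.0552  0.0984] top z104 [ 0.3782 -0.0516  0.104 ] z029 [ 0.3575 -0.0961  0.029 ]
cap [403.  40.] [ 372    8   62   64 2934] [0.3717 0.1377 0.0985] top z104 [0.3736 0.1352 0.104 ] z029 [0.3512 0.1623 0.029 ]
cap [402. 217.] [384 203  37  30 955] [0.4984 0.1812 0.0398] top z104 [0.4818 0.1522 0.104 ] z029 [0.5009 0.1859 0.029 ]
cap [284. 242.] [ 264  219   43   47 1598] [0.5047 0.0729 0.1028] top z104 [0.5042 0.0728 0.104 ] z029 [0.5319 0.0761 0.029 ]
```

apply_moves --series '[[[-1.5, 3.5, 20], [0, 0, 0]], [[0, 0, 20], [0, 0, 0]], [[0, 0, 20], [0, 0, 0]], [[0, 0, 20], [0, 0, 0]], [[0, 0, 12], [0, 0, 0]], [[0, 0, 0], [0, 0, 0]]]'

```text
t: 2.48
tool_pos: [0.5046, 0.0725, 0.231]
orientation: [0.091, -3.137, 0.0]
force: [0.1, 0.0, -0.6]
opening: 0.0932
gripper_force: 0.0
```

apply_moves --series '[[[0, 0, 0], [0, 0, 0]], [[0, 0, 0], [0, 0, 0]], [[0, 0, 0], [0, 0, 0]], [[0, 0, 0], [0, 0, 0]], [[0, 0, 0], [0, 0, 0]], [[0, 0, 0], [0, 0, 0]], [[0, 0, 0], [0, 0, 0]], [[0, 0, 0], [0, 0, 0]]]' --claw 0 --newtons 20

```text
t: 3.15
tool_pos: [0.5057, 0.072, 0.233]
orientation: [-0.09, 3.14, 0.0]
force: [-1.1, -0.2, 1.6]
opening: 0.0489
gripper_force: 20.0
```

apply_moves --series '[[[0, 0, -30], [0, 0, 0]], [[0, 0, -40], [0, 0, 0]], [[0, 0, -40], [0, 0, 0]], [[0, 0, -40], [0, 0, 0]], [[0, 0, -40], [0, 0, 0]], [[0, 0, -40], [0, 0, 0]], [[0, -15, -30], [0, 0, 0]], [[0, -35, -10], [0, 0, 0]], [[0, -40, 0], [0, 0, 0]], [[0, -40, 0], [0, 0, 0]], [[0, -40, 0], [0, 0, 0]], [[0, -40, 0], [0, 0, 0]]]'

```text
t: 4.15
tool_pos: [0.5173, -0.1394, 0.5027]
orientation: [-0.09, 3.14, -0.0]
force: [0.6, -0.4, -0.8]
opening: 0.0484
gripper_force: 19.9
```

apply_moves --series '[[[0, -40, 0], [0, 0, 0]], [[0, -40, 0], [0, 0, 0]], [[0, -40, 0], [0, 0, 0]], [[0, -30, 0], [0, 0, 0]], [[0, 0, 0], [0, 0, 0]], [[0, 0, 0], [0, 0, 0]]]'

```text
t: 4.65
tool_pos: [0.5258, -0.2892, 0.5016]
orientation: [0.085, -3.139, -0.002]
force: [-0.9, 0.5, -0.9]
opening: 0.0488
gripper_force: 19.9
```

```bash
cat > slot.py <<'E'
from h import *
import sys
s=robot.read_state();c=robot.calibration("wrist");p,d=robot.read_camera("wrist");cv2.imwrite(f"pics/{sys.argv[1]}.png",p);W=cloud(c,d)
print(s["t"],s["tool_pos"].round(4),s["orientation"].round(3))
m=(abs(W[...,2]-.23)<.012)&(d>0)
for ce,st,l in blobs(m,500):
    r=cv2.boxPoints(cv2.minAreaRect(np.argwhere(l)[:,::-1].astype(np.int32)));print("top",st,[ray(c,*q,.23)[:2].round(3) for q in r])
E
python3 slot.py w2
```

```text
4.65 [ 0.5258 -0.2892  0.5016] [ 8.500e-02 -3.139e+00 -2.000e-03]
top [    0   136   250   138 30571] [array([ 0.47 , -0.519]), array([ 0.459, -0.315]), array([ 0.582, -0.312]), array([ 0.594, -0.542])]
```

View pics/w2.png

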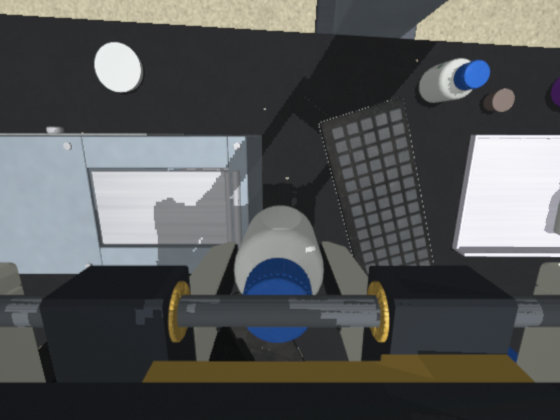

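The wrist view shows the bottle held upright. The slot outline runs from (91,168)/(102,247) on the left to about (241,170) on the right at the hinge, and the box's +y edge is at about x=248.

```bash
python3 - <<'E'
from h import *
c=robot.calibration("wrist")
for q in [(91,168),(102,247),(241,169),(241,243),(230,169),(1,136),(248,136)]: print(q,ray(c,*q,.23)[:2].round(4))
p=cv2.imread("pics/w2.png")
g=cv2.cvtColor(p,cv2.COLOR_BGR2GRAY)
print(g[205,80:115]);print(g[185,215:262]);print(g[155:182,130]);print(g[235:258,130])
E
```

```text
(91, 168) [ 0.4929 -0.4465]
(102, 247) [ 0.564  -0.4442]
(241, 169) [ 0.4866 -0.3202]
(241, 243) [ 0.5532 -0.3186]
(230, 169) [ 0.4872 -0.3295]
(1, 136) [ 0.4707 -0.5173]
(248, 136) [ 0.4593 -0.3151]
[175 175 175 175 176 175 175 175 175 174 172 159 117  80  86 111 133 173
 199 202 202 202 202 202 203 203 204 204 204 205 205 205 205 206 206]
[135 135 135 135 135 135 134 135 135 129 118 122 127 122 115 109 111 112
 119 125 127 121 114 113 120 142 183 188 188 188 188 180 139  80  71  71
  71  72  72  71  72  72  73  74  72  72  66]
[182 182 181 181 180 179 180 179 179 178 178 173 147 111 113 115 156 205
 216 214 213 214 215 218 219 219 219]
[209 211 211 210 210 212 212 208 179 111  76  78 115 159 173 175 175 175
 176 177 178 178 179]
```

apply_moves --series '[[[2, -35, 0], [0, 0, 0]], [[3, -35, 0], [0, 0, 0]], [[2, -29, 0], [0, 0, 0]], [[0, 0, 20], [0, 0, 0]], [[0, 0, 10], [0, 0, 0]], [[0, 0, 0], [0, 0, 0]], [[0, 0, 0], [0, 0, 0]]]' --newtons 25

```text
t: 5.28
tool_pos: [0.5252, -0.385, 0.4719]
orientation: [0.093, -3.139, -0.003]
force: [0.8, 0.4, -0.6]
opening: 0.0484
gripper_force: 24.9
```

```bash
python3 slot.py w3
```

```text
5.2833 [ 0.5252 -0.385   0.4719] [ 9.300e-02 -3.139e+00 -3.000e-03]
top [    0   143   373   152 39958] [array([ 0.474, -0.589]), array([ 0.458, -0.319]), array([ 0.579, -0.302]), array([ 0.597, -0.611])]
```

View pics/w3.png

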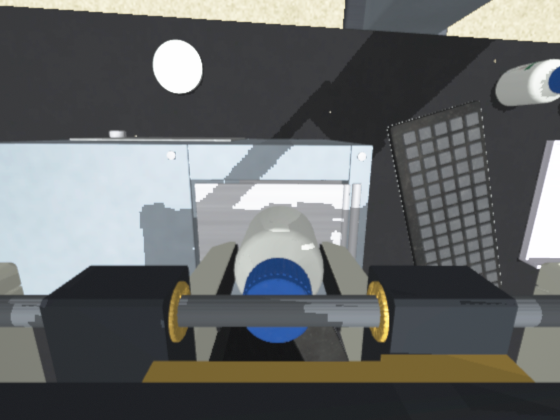

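The bottle now sits over the flap, with the slot's left edge at about x=192 (row 185) and the hinge barrel at x=345–362.

```bash
python3 - <<'E'
from h import *
c=robot.calibration("wrist")
p=cv2.imread("pics/w3.png");g=cv2.cvtColor(p,cv2.COLOR_BGR2GRAY)
print(g[190,180:210]);print(g[190,335:375]);print(g[172:190,250])
for q in [(192,182),(192,190),(346,190),(362,190),(371,190),(371,143),(250,181)]: print(q,ray(c,*q,.23)[:2].round(4))
E
```

```text
[228 228 227 227 227 227 227 227 226 213 163 126 145 150 168 221 247 248
 248 248 248 248 248 248 248 248 248 248 248 248]
[251 250 251 251 251 251 250 245 219 214 231 243 245 237 229 225 216 173
 197 220 234 243 245 240 231 218 209 226 227 228 228 229 227 203 104  63
  60  61  62  61]
[143 142 142 143 143 142 140 137 139 147 141 141 159 172 172 173 179 224]
(192, 182) [ 0.4946 -0.451 ]
(192, 190) [ 0.5008 -0.4511]
(346, 190) [ 0.4938 -0.334 ]
(362, 190) [ 0.4931 -0.3219]
(371, 190) [ 0.4927 -0.315 ]
(371, 143) [ 0.4581 -0.3199]
(250, 181) [ 0.4913 -0.4072]
```

apply_moves --series '[[[0, -6, 0], [0, 0, 0]], [[0, 0, 12], [0, 0, 0]], [[0, 0, 12], [0, 0, 0]], [[0, 0, 12], [0, 0, 0]], [[0, 0, 12], [0, 0, 0]], [[0, 0, 12], [0, 0, 0]], [[0, 0, 12], [0, 0, 0]], [[0, 0, 12], [0, 0, 0]], [[0, 0, 12], [0, 0, 0]], [[0, 0, 4], [0, 0, 0]], [[0, 0, 0], [0, 0, 0]], [[0, 0, 0], [0, 0, 0]]]'

```text
t: 6.33
tool_pos: [0.525, -0.3927, 0.372]
orientation: [0.09, -3.139, -0.001]
force: [-0.1, -3.0, -0.7]
opening: 0.0488
gripper_force: 24.9
```

apply_moves --series '[[[0, 1.5, 0], [0, 0, 0]], [[0, 0, 0], [0, 0, 0]], [[0, 0, 0], [0, 0, 0]], [[0, 0, 0], [0, 0, 0]], [[0, 0, 0], [0, 0, 0]], [[0, 0, 0], [0, 0, 0]], [[0, 0, 0], [0, 0, 0]], [[0, 0, 0], [0, 0, 0]], [[0, 0, 0], [0, 0, 0]], [[0, 0, 0], [0, 0, 0]], [[0, 0, 0], [0, 0, 0]], [[0, 0, 0], [0, 0, 0]]]' --claw 0.84

```text
t: 7.33
tool_pos: [0.5251, -0.3923, 0.3733]
orientation: [-0.089, 3.139, -0.005]
force: [2.4, -8.4, -3.7]
opening: 0.0777
gripper_force: 3.9
```

```bash
python3 slot.py w4
```

```text
7.3333 [ 0.5251 -0.3923  0.3733] [-0.089  3.139 -0.005]
top [    0   151   467   144 42167] [array([ 0.534, -0.521]), array([ 0.468, -0.508]), array([ 0.458, -0.319]), array([ 0.522, -0.305])]
top [ 161  351  228   32 3390] [array([ 0.561, -0.447]), array([ 0.555, -0.336]), array([ 0.573, -0.333]), array([ 0.58 , -0.448])]
```

View pics/w4.png

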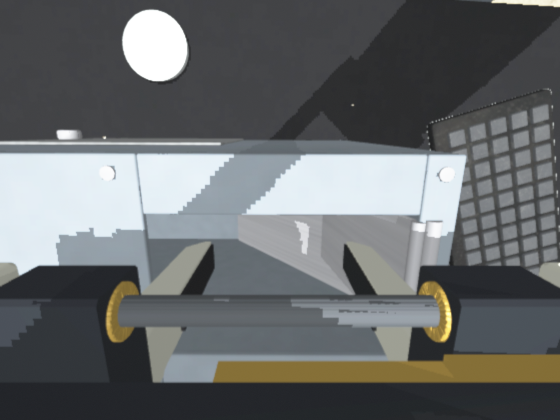

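The wrist view shows an empty slot with the chute visible at about (290,235), so the bottle has slid off. I'll retreat and go to the fallen bottle.

apply_moves --series '[[[0, 0, -12], [0, 0, 0]], [[0, 0, -15], [0, 0, 0]], [[0, 0, -20], [0, 0, 0]], [[0, 0, -30], [0, 0, 0]], [[0, 0, -30], [0, 0, 0]], [[0, 30, -20], [0, 0, 0]], [[0, 40, 0], [0, 0, 0]], [[0, 40, 0], [0, 0, 0]], [[0, 40, 0], [0, 0, 0]], [[0, 40, 0], [0, 0, 0]], [[0, 40, 0], [0, 0, 0]], [[0, 40, 0], [0, 0, 0]]]'

```text
t: 8.38
tool_pos: [0.509, -0.1194, 0.5003]
orientation: [-0.09, 3.139, 0.001]
force: [0.3, -0.2, 0.4]
opening: 0.0782
gripper_force: 0.0
```

apply_moves --series '[[[0, 40, 0], [0, 0, 0]], [[0, 40, 0], [0, 0, 0]], [[0, 40, 0], [0, 0, 0]], [[0, 40, 10], [0, 0, 0]], [[0, 35, 20], [0, 0, 0]], [[0, 35, 20], [0, 0, 0]], [[0, 30, 25], [0, 0, 0]], [[0, 20, 30], [0, 0, 0]], [[0, 20, 30], [0, 0, 0]], [[0, 10, 20], [0, 0, 0]], [[0, 0, 0], [0, 0, 0]], [[0, 0, 0], [0, 0, 0]]]'

```text
t: 9.38
tool_pos: [0.4913, 0.1883, 0.3442]
orientation: [0.092, -3.138, 0.001]
force: [0.6, -0.1, 0.6]
opening: 0.078
gripper_force: 0.0
```

```bash
python3 look.py w5; python3 - <<'E'
from h import *
p,d=robot.read_camera("top");cv2.imwrite("pics/top5.png",p);c=robot.calibration("top");W=cloud(c,d)
print("flap z", W[180:198,385:412,2].mean(),np.load("top0.npy")[180:198,385:412].mean(),d[180:198,385:412].mean())
E
```

```text
9.3833 [0.4913 0.1883 0.3442] [ 9.200e-02 -3.138e+00  1.000e-03] 0.0780290180628356
cap [219.  55.] [ 195   29   49   54 2030] [0.3712 0.1414 0.0987] top z104 [0.3725 0.1425 0.104 ] z029 [0.3561 0.128  0.029 ]
cap [275. 214.] [260 200  30  28 747] [0.498  0.186  0.0402] top z104 [0.4804 0.1858 0.104 ] z029 [0.5009 0.186  0.029 ]
flap z 0.23966900973612962 1.027837 1.0217022
```

apply_moves --series '[[[-7, -2, 25], [0, 0, 0]], [[0, 0, 30], [0, 0, 0]], [[0, 0, 30], [0, 0, 0]], [[0, 0, 30], [0, 0, 0]], [[0, 0, 20], [0, 0, 0]], [[0, 0, 9], [0, 0, 0]], [[0, 0, 0], [0, 0, 0]]]'

```text
t: 10.07
tool_pos: [0.4991, 0.1854, 0.2002]
orientation: [0.088, -3.139, 0.001]
force: [-0.3, -0.1, 0.4]
opening: 0.0783
gripper_force: 0.0
```

apply_moves --series '[[[0, 0, 0], [0, 0, 0]], [[0, 0, 0], [0, 0, 0]], [[0, 0, 0], [0, 0, 0]], [[0, 0, 0], [0, 0, 0]], [[0, 0, 0], [0, 0, 0]], [[0, 0, 0], [0, 0, 0]], [[0, 0, 0], [0, 0, 0]], [[0, 0, 0], [0, 0, 0]], [[0, 0, 0], [0, 0, 0]], [[0, 0, 0], [0, 0, 0]], [[0, 0, 0], [0, 0, 0]]]' --claw 0 --newtons 4

```text
t: 10.98
tool_pos: [0.499, 0.1863, 0.2007]
orientation: [0.09, -3.14, 0.0]
force: [-0.2, -1.0, 0.4]
opening: 0.0306
gripper_force: 4.0
```

apply_moves --series '[[[0, 0, -5], [0, 0, 0]], [[0, 0, -8], [0, 0, 0]], [[0, 0, -8], [0, 0, 0]], [[0, 0, -8], [0, 0, 0]], [[0, 0, -8], [0, 0, 0]], [[0, 0, -8], [0, 0, 0]], [[0, 0, -8], [0, 0, 0]], [[0, 0, -8], [0, 0, 0]], [[0, 0, -8], [0, 0, 0]], [[0, 0, -8], [0, 0, 0]], [[0, 0, -5], [0, 0, 0]], [[0, 0, 0], [0, 0, 0]]]'

```text
t: 11.98
tool_pos: [0.4996, 0.1865, 0.2844]
orientation: [-0.09, 3.138, 0.001]
force: [-0.2, 0.9, -0.5]
opening: 0.0304
gripper_force: 4.1
```

```bash
python3 look.py w6; python3 - <<'E'
from h import *
p,d=robot.read_camera("side");cv2.imwrite("pics/side6.png",cv2.resize(p[110:250,200:400],None,fx=3,fy=3))
E
```

```text
11.9833 [0.4996 0.1865 0.2844] [-9.000e-02  3.138e+00  1.000e-03] 0.030433275555879213
cap [202.  20.] [ 164    0   71   48 2631] [0.3775 0.1431 0.0982] top z104 [0.38   0.1446 0.104 ] z029 [0.357  0.1263 0.029 ]
cap [278. 265.] [ 250  235   58   60 2805] [0.4964 0.1875 0.1201] top z104 [0.5043 0.1879 0.104 ] z029 [0.5398 0.19   0.029 ]
```

View pics/side6.png

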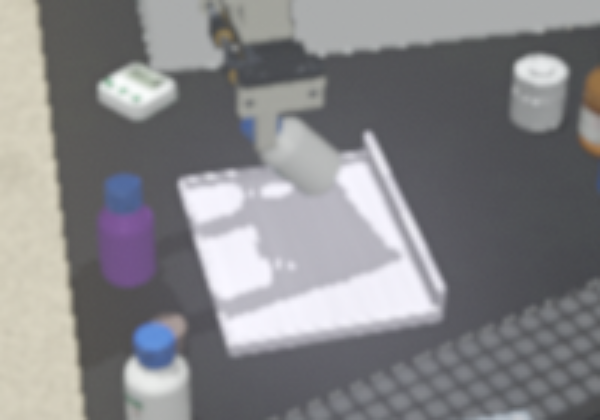

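The side crop shows the bottle hanging clear of the tray with its cap held, about 45° short of upright because pad friction holds it. I'll lower the grip force, jerk it a little, and tilt the hand for the rest.

apply_moves --series '[[[0, 0, -20], [0, 0, 0]], [[0, 0, 15], [0, 0, 0]], [[0, 0, -15], [0, 0, 0]], [[0, 0, 15], [0, 0, 0]], [[0, 0, -15], [0, 0, 0]], [[0, 0, 0], [0, 0, 0]], [[0, 0, 0], [0, 0, 0]]]' --newtons 3

```text
t: 12.67
tool_pos: [0.4993, 0.1864, 0.3028]
orientation: [-0.09, 3.139, 0.0]
force: [1.2, 0.4, 0.2]
opening: 0.0302
gripper_force: 3.0
```

```bash
cat > tilt.py <<'E'
from h import *
s=robot.read_state();print(s["t"],s["tool_pos"].round(4),s["orientation"].round(3),s["opening"],s["gripper_force"],s["force"].round(1))
Rm=R.from_rotvec(s["orientation"]);g=s["tool_pos"]+Rm.apply([0,0,.167]);print("grasp",g.round(4))
for n in ("side","top"):
    p,d=robot.read_camera(n);c=robot.calibration(n);W=cloud(c,d);h=cv2.cvtColor(p,cv2.COLOR_BGR2HSV)
    m=(np.linalg.norm(W-g,axis=-1)<.115)&(W[...,2]>.012)&(W[...,2]<g[2]+.03)&(d>0)&(abs(W[...,1]-g[1])<.03)
    if n=="side": cv2.imwrite("pics/sidet.png",cv2.resize(p[110:250,200:400],None,fx=3,fy=3))
    w=W[m]
    for z in np.arange(.01,.15,.01):
        k=w[(w[:,2]>=z)&(w[:,2]<z+.01)]
        if len(k)>3: print(n,z.round(2),len(k),np.percentile(k[:,0],[3,97]).round(3),np.percentile(k[:,1],[3,97]).round(3))
E
python3 tilt.py
```

```text
12.6667 [0.4993 0.1864 0.3028] [-0.09   3.139  0.   ] 0.030193980867080493 3.043685593611194 [1.2 0.4 0.2]
grasp [0.4994 0.1864 0.1358]
side 0.04 11 [0.503 0.528] [0.164 0.179]
side 0.05 47 [0.501 0.546] [0.162 0.18 ]
side 0.06 50 [0.497 0.546] [0.162 0.183]
side 0.07 53 [0.493 0.542] [0.16 0.18]
side 0.08 56 [0.492 0.541] [0.162 0.181]
side 0.09 61 [0.488 0.535] [0.16  0.184]
side 0.1 76 [0.488 0.532] [0.161 0.188]
side 0.11 55 [0.495 0.53 ] [0.164 0.192]
side 0.12 26 [0.488 0.519] [0.157 0.187]
side 0.13 38 [0.484 0.516] [0.157 0.193]
side 0.14 12 [0.49  0.511] [0.157 0.182]
top 0.06 6 [0.526 0.54 ] [0.163 0.17 ]
top 0.07 5 [0.508 0.53 ] [0.163 0.166]
```

apply_moves --series '[[[-17, 0, 0], [0, 0.1, 0]], [[-17, 0, 0], [0, 0.1, 0]], [[-17, 0, 0], [0, 0.1, 0]], [[0, 0, 0], [0, 0, 0]], [[-3, 0, 10], [0, 0, 0]], [[-3, 0, 10], [0, 0, 0]], [[-3, 0, 8], [0, 0, 0]], [[0, 0, 0], [0, 0, 0]], [[0, 0, 0], [0, 0, 0]]]'

```text
t: 13.52
tool_pos: [0.5489, 0.1893, 0.2683]
orientation: [0.082, -2.841, 0.012]
force: [-0.0, 0.3, -1.3]
opening: 0.0303
gripper_force: 3.0
```

```bash
python3 tilt.py
```

```text
13.5167 [0.5489 0.1893 0.2683] [ 0.082 -2.841  0.012] 0.0303207737397347 3.04294369635727 [-0.   0.3 -1.3]
grasp [0.4997 0.1864 0.1087]
side 0.01 19 [0.432 0.517] [0.163 0.184]
side 0.02 49 [0.476 0.519] [0.159 0.176]
side 0.03 45 [0.474 0.518] [0.159 0.183]
side 0.04 57 [0.474 0.52 ] [0.159 0.185]
side 0.05 46 [0.474 0.519] [0.162 0.184]
side 0.06 56 [0.475 0.52 ] [0.159 0.183]
side 0.07 79 [0.475 0.521] [0.16  0.188]
side 0.08 54 [0.478 0.516] [0.164 0.19 ]
side 0.09 20 [0.483 0.505] [0.158 0.201]
side 0.1 35 [0.484 0.504] [0.157 0.208]
side 0.11 66 [0.485 0.507] [0.157 0.213]
side 0.12 28 [0.491 0.513] [0.157 0.21 ]
side 0.13 30 [0.495 0.515] [0.157 0.211]
top 0.02 7 [0.481 0.511] [0.162 0.172]
top 0.03 9 [0.482 0.51 ] [0.162 0.17 ]
top 0.04 8 [0.483 0.506] [0.162 0.168]
top 0.05 5 [0.487 0.51 ] [0.163 0.166]
top 0.06 6 [0.491 0.506] [0.161 0.163]
```

apply_moves --series '[[[-1.5, 0, 5], [0, 0, 0]], [[-1.5, 0, 4], [0, 0, 0]], [[-1, 0, 3], [0, 0, 0]], [[0, 0, 0], [0, 0, 0]], [[0, 0, 0], [0, 0, 0]], [[0, 0, 0], [0, 0, 0]]]'

```text
t: 14.12
tool_pos: [0.5505, 0.1894, 0.2563]
orientation: [0.081, -2.842, 0.011]
force: [-0.1, 1.3, 5.5]
opening: 0.0318
gripper_force: 4.0
```

apply_moves --series '[[[0, 0, 0], [0, 0, 0]], [[0, 0, 0], [0, 0, 0]], [[0, 0, 0], [0, 0, 0]], [[0, 0, 0], [0, 0, 0]], [[0, 0, 0], [0, 0, 0]], [[0, 0, 0], [0, 0, 0]], [[0, 0, 0], [0, 0, 0]], [[0, 0, 0], [0, 0, 0]], [[0, 0, 0], [0, 0, 0]], [[0, 0, 0], [0, 0, 0]]]' --claw 0.8

```text
t: 14.95
tool_pos: [0.5502, 0.1892, 0.2556]
orientation: [0.081, -2.841, 0.012]
force: [0.1, 0.1, -0.5]
opening: 0.0743
gripper_force: 0.0
```

```bash
python3 tilt.py
```

```text
14.95 [0.5502 0.1892 0.2556] [ 0.081 -2.841  0.012] 0.07426688021658387 0.0 [ 0.1  0.1 -0.5]
grasp [0.5009 0.1864 0.0961]
side 0.01 51 [0.429 0.517] [0.159 0.209]
side 0.02 46 [0.476 0.522] [0.16  0.181]
side 0.03 57 [0.476 0.52 ] [0.16  0.183]
side 0.04 51 [0.477 0.522] [0.162 0.183]
side 0.05 56 [0.477 0.522] [0.162 0.189]
side 0.06 43 [0.477 0.524] [0.161 0.187]
side 0.07 29 [0.481 0.5  ] [0.167 0.196]
side 0.08 17 [0.486 0.498] [0.174 0.187]
side 0.09 19 [0.486 0.501] [0.172 0.193]
side 0.1 46 [0.489 0.506] [0.172 0.201]
top 0.01 14 [0.433 0.499] [0.161 0.18 ]
top 0.02 9 [0.487 0.516] [0.163 0.168]
top 0.03 6 [0.487 0.498] [0.163 0.167]
top 0.04 6 [0.492 0.51 ] [0.163 0.165]
top 0.05 6 [0.496 0.511] [0.163 0.164]
top 0.06 5 [0.498 0.508] [0.164 0.165]
```

apply_moves --series '[[[0, 0, -20], [0, 0, 0]], [[0, 0, -30], [0, 0, 0]], [[0, 0, -30], [0, 0, 0]], [[20, 0, 0], [0, -0.1, 0]], [[20, 0, 0], [0, -0.1, 0]], [[20, 0, 0], [0, -0.1, 0]], [[14, 0, 0], [0, 0, 0]], [[0, 0, 0], [0, 0, 0]], [[0, 0, 0], [0, 0, 0]]]' --claw 1 --newtons 25

```text
t: 15.8
tool_pos: [0.5009, 0.1865, 0.3444]
orientation: [-0.091, 3.14, 0.0]
force: [0.6, 0.3, 0.5]
opening: 0.0929
gripper_force: 0.0
```

```bash
python3 look.py w7
```

```text
15.8 [0.5009 0.1865 0.3444] [-0.091  3.14   0.   ] 0.09290599044892371
cap [221.  39.] [ 197   11   49   57 2150] [0.3716 0.1414 0.0987] top z104 [0.3731 0.1425 0.104 ] z029 [0.3535 0.1285 0.029 ]
cap [279. 227.] [ 261  206   38   43 1297] [0.502  0.1887 0.1028] top z104 [0.5015 0.1887 0.104 ] z029 [0.5258 0.1904 0.029 ]
```

apply_moves --series '[[[0, 1, 25], [0, 0, 0]], [[0, 0, 25], [0, 0, 0]], [[0, 0, 25], [0, 0, 0]], [[0, 0, 25], [0, 0, 0]], [[0, 0, 12], [0, 0, 0]], [[0, 0, 0], [0, 0, 0]]]'

```text
t: 16.35
tool_pos: [0.5004, 0.1869, 0.2282]
orientation: [0.089, -3.134, 0.002]
force: [-0.6, 0.3, -0.4]
opening: 0.093
gripper_force: 0.0
```

apply_moves --series '[[[0, 0, 0], [0, 0, 0]], [[0, 0, 0], [0, 0, 0]], [[0, 0, 0], [0, 0, 0]], [[0, 0, 0], [0, 0, 0]], [[0, 0, 0], [0, 0, 0]], [[0, 0, 0], [0, 0, 0]], [[0, 0, 0], [0, 0, 0]], [[0, 0, 0], [0, 0, 0]]]' --claw 0 --newtons 25

```text
t: 17.02
tool_pos: [0.5013, 0.1875, 0.2323]
orientation: [-0.09, 3.14, 0.0]
force: [-0.9, 0.2, 2.3]
opening: 0.0484
gripper_force: 25.0
```

apply_moves --series '[[[0, 0, -30], [0, 0, 0]], [[0, 0, -40], [0, 0, 0]], [[0, 0, -40], [0, 0, 0]], [[0, 0, -40], [0, 0, 0]], [[0, 0, -40], [0, 0, 0]], [[0, 0, -40], [0, 0, 0]], [[0, -15, -30], [0, 0, 0]], [[0, -35, -10], [0, 0, 0]], [[0, -40, 0], [0, 0, 0]], [[0, -40, 0], [0, 0, 0]], [[0, -40, 0], [0, 0, 0]], [[0, -40, 0], [0, 0, 0]]]'

```text
t: 18.02
tool_pos: [0.5128, -0.0239, 0.502]
orientation: [-0.091, 3.14, -0.0]
force: [-0.1, -0.4, -0.5]
opening: 0.0485
gripper_force: 25.0
```

apply_moves --series '[[[0, -40, 0], [0, 0, 0]], [[0, -40, 0], [0, 0, 0]], [[0, -40, 0], [0, 0, 0]], [[0, -40, 0], [0, 0, 0]], [[0, -40, 0], [0, 0, 0]], [[0, -30, 0], [0, 0, 0]], [[0, 0, 0], [0, 0, 0]], [[0, 0, 0], [0, 0, 0]]]'

```text
t: 18.68
tool_pos: [0.526, -0.2535, 0.501]
orientation: [0.085, -3.139, -0.002]
force: [0.0, 0.4, 0.1]
opening: 0.0485
gripper_force: 25.0
```

```bash
python3 slot.py w8
```

```text
18.6833 [ 0.526  -0.2535  0.501 ] [ 8.500e-02 -3.139e+00 -2.000e-03]
top [    0   134   213   138 26956] [array([ 0.469, -0.483]), array([ 0.459, -0.31 ]), array([ 0.582, -0.31 ]), array([ 0.592, -0.505])]
```

View pics/w8.png

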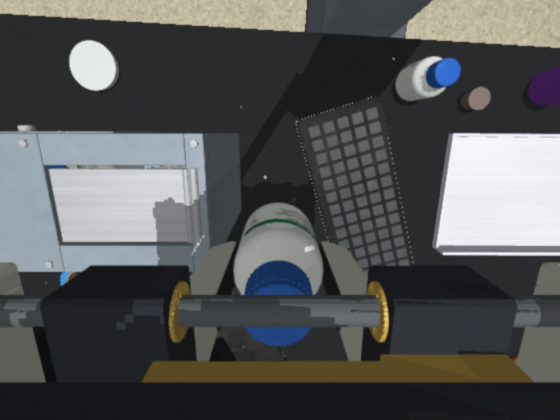

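The bottle is held over the box's +y edge. There is a blue spot in the slot's edge at about (60,167), so I'll zoom in there.

```bash
python3 - <<'E'
from h import *
p=cv2.imread("pics/w8.png");cv2.imwrite("pics/w8c.png",cv2.resize(p[130:300,0:215],None,fx=3.4,fy=3.4,interpolation=cv2.INTER_CUBIC))
pt,d=robot.read_camera("wrist");c=robot.calibration("wrist");W=cloud(c,d)
for r in (162,166,170,185,205,225,240): print(r,W[r,30:200:12,2].round(3))
E
```

```text
162 [0.229 0.23  0.229 0.23  0.229 0.23  0.23  0.23  0.23  0.23  0.229 0.23
 0.23  0.23  0.229]
166 [0.23  0.228 0.039 0.034 0.051 0.051 0.049 0.043 0.005 0.003 0.005 0.02
 0.059 0.229 0.23 ]
170 [0.23  0.228 0.23  0.229 0.229 0.229 0.229 0.229 0.228 0.229 0.228 0.228
 0.228 0.231 0.23 ]
185 [0.23  0.23  0.228 0.229 0.229 0.228 0.228 0.229 0.229 0.23  0.23  0.229
 0.228 0.23  0.229]
205 [0.23  0.229 0.024 0.23  0.229 0.229 0.229 0.229 0.228 0.228 0.23  0.228
 0.481 0.23  0.229]
225 [0.23  0.231 0.229 0.23  0.228 0.228 0.229 0.229 0.227 0.229 0.228 0.228
 0.481 0.229 0.231]
240 [0.229 0.231 0.23  0.228 0.229 0.229 0.228 0.228 0.229 0.229 0.229 0.228
 0.228 0.229 0.232]
```

View pics/w8c.png

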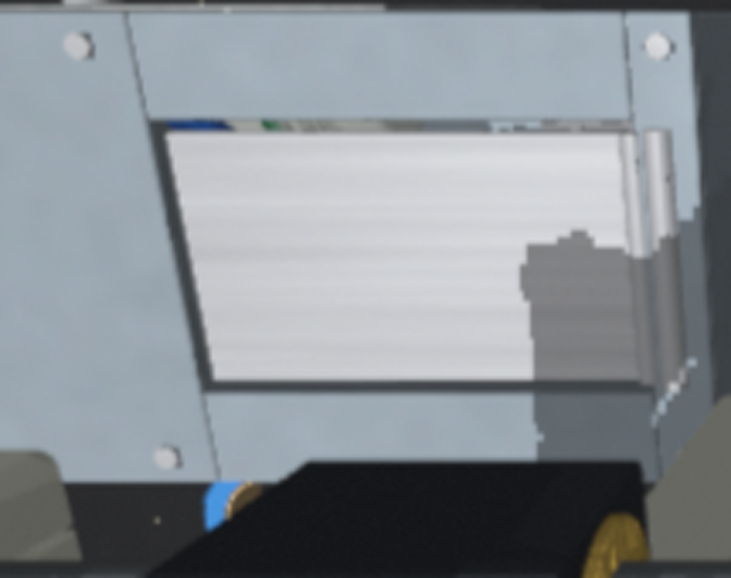

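The crop shows the flap flat and shut. The first bottle lies in the bottom of the box, visible through the gap at (60–120,166). I'll work out exactly where it lies.

```bash
python3 - <<'E'
from h import *
p,d=robot.read_camera("wrist");c=robot.calibration("wrist");W=cloud(c,d)
for r in (165,166,167):
    for u in range(48,185,9): print(r,u,p[r,u],W[r,u].round(3))
E
```

```text
165 48 [96 65 46] [ 0.522 -0.59   0.041]
165 57 [110  60  28] [ 0.521 -0.577  0.04 ]
165 66 [126 122 116] [ 0.52  -0.561  0.045]
165 75 [134 141 132] [ 0.518 -0.544  0.05 ]
165 84 [133 137 134] [ 0.518 -0.532  0.049]
165 93 [123 127 124] [ 0.517 -0.518  0.05 ]
165 102 [148 151 148] [ 0.516 -0.506  0.049]
165 111 [122 125 123] [ 0.516 -0.494  0.047]
165 120 [103 105 104] [ 0.518 -0.491  0.027]
165 129 [116 109 101] [ 0.52  -0.489  0.004]
165 138 [115 109 102] [ 0.519 -0.474  0.005]
165 147 [181 171 158] [ 0.519 -0.461  0.001]
165 156 [182 172 159] [ 0.518 -0.446  0.004]
165 165 [153 150 148] [ 0.513 -0.421  0.032]
165 174 [152 149 147] [ 0.509 -0.398  0.059]
165 183 [153 149 145] [ 0.505 -0.378  0.084]
166 48 [89 79 74] [ 0.527 -0.606  0.02 ]
166 57 [119  80  59] [ 0.523 -0.579  0.037]
166 66 [107  93  84] [ 0.523 -0.568  0.034]
166 75 [134 138 133] [ 0.52  -0.545  0.049]
166 84 [118 121 119] [ 0.519 -0.531  0.05 ]
166 93 [118 120 118] [ 0.518 -0.519  0.049]
166 102 [144 147 144] [ 0.518 -0.506  0.049]
166 111 [129 132 130] [ 0.517 -0.494  0.047]
166 120 [107 109 107] [ 0.52  -0.493  
[... 335 characters left out ...]
38 136] [ 0.528 -0.605  0.021]
167 57 [154 139 132] [ 0.495 -0.44   0.228]
167 66 [143 135 131] [ 0.524 -0.568  0.034]
167 75 [159 158 155] [ 0.521 -0.545  0.049]
167 84 [152 150 148] [ 0.521 -0.532  0.049]
167 93 [152 150 148] [ 0.52  -0.521  0.046]
167 102 [162 161 159] [ 0.52  -0.508  0.046]
167 111 [157 156 154] [ 0.519 -0.495  0.044]
167 120 [147 146 144] [ 0.521 -0.492  0.026]
167 129 [149 144 141] [ 0.523 -0.489  0.004]
167 138 [148 144 141] [ 0.522 -0.475  0.004]
167 147 [151 146 142] [ 0.522 -0.46   0.004]
167 156 [149 145 140] [ 0.521 -0.446  0.004]
167 165 [150 147 146] [ 0.516 -0.421  0.032]
167 174 [148 145 144] [ 0.512 -0.399  0.058]
167 183 [138 134 131] [ 0.508 -0.378  0.083]
```

apply_moves --series '[[[2, -36, 0], [0, 0, 0]], [[3, -36, 0], [0, 0, 0]], [[2, -36, 0], [0, 0, 0]], [[2, -30, 0], [0, 0, 0]], [[0, 0, 15], [0, 0, 0]], [[0, 0, 15], [0, 0, 0]], [[0, 0, 0], [0, 0, 0]]]'

```text
t: 19.42
tool_pos: [0.5255, -0.3891, 0.4682]
orientation: [0.091, -3.137, -0.006]
force: [-0.3, 0.4, -2.8]
opening: 0.0483
gripper_force: 25.0
```

apply_moves --series '[[[0, -2, 0], [0, 0, 0]], [[0, 0, 12], [0, 0, 0]], [[0, 0, 12], [0, 0, 0]], [[0, 0, 12], [0, 0, 0]], [[0, 0, 12], [0, 0, 0]], [[0, 0, 12], [0, 0, 0]], [[0, 0, 12], [0, 0, 0]], [[0, 0, 12], [0, 0, 0]], [[0, 0, 12], [0, 0, 0]], [[0, 0, 2], [0, 0, 0]], [[0, 0, 0], [0, 0, 0]], [[0, 0, 0], [0, 0, 0]]]'

```text
t: 20.42
tool_pos: [0.5252, -0.3923, 0.3734]
orientation: [0.09, -3.139, -0.0]
force: [-0.7, -2.4, 0.1]
opening: 0.0486
gripper_force: 25.0
```

apply_moves --series '[[[0, 1.5, 0], [0, 0, 0]], [[0, 0, 0], [0, 0, 0]], [[0, 0, 0], [0, 0, 0]], [[0, 0, 0], [0, 0, 0]], [[0, 0, 0], [0, 0, 0]], [[0, 0, 0], [0, 0, 0]], [[0, 0, 0], [0, 0, 0]], [[0, 0, 0], [0, 0, 0]], [[0, 0, 0], [0, 0, 0]], [[0, 0, 0], [0, 0, 0]], [[0, 0, 0], [0, 0, 0]], [[0, 0, 0], [0, 0, 0]]]' --claw 0.84

```text
t: 21.42
tool_pos: [0.5253, -0.3918, 0.3744]
orientation: [-0.088, 3.139, -0.005]
force: [3.0, -10.0, -4.2]
opening: 0.0778
gripper_force: 4.1
```

```bash
python3 slot.py w9
```

```text
21.4167 [ 0.5253 -0.3918  0.3744] [-0.088  3.139 -0.005]
top [    0   151   464   144 41969] [array([ 0.535, -0.521]), array([ 0.468, -0.509]), array([ 0.458, -0.319]), array([ 0.523, -0.305])]
top [ 161  349  228   34 3779] [array([ 0.561, -0.447]), array([ 0.555, -0.335]), array([ 0.574, -0.332]), array([ 0.581, -0.448])]
```

View pics/w9.png

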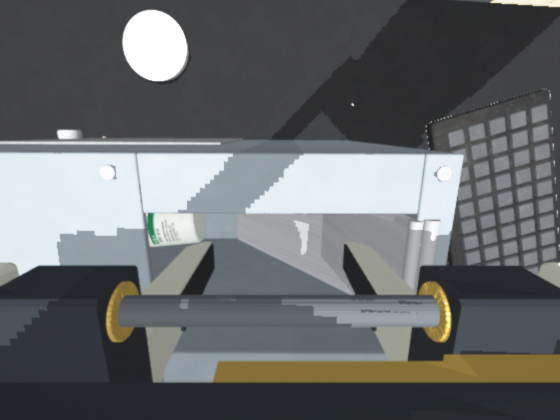

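The second bottle has slid down the chute into the store and shows at about (175,230). Next I'll retreat, then check that the flap is shut and the good bottle hasn't moved.

apply_moves --series '[[[0, 0, -12], [0, 0, 0]], [[0, 0, -15], [0, 0, 0]], [[0, 0, -20], [0, 0, 0]], [[0, 0, -30], [0, 0, 0]], [[0, 0, -30], [0, 0, 0]], [[0, 30, -20], [0, 0, 0]], [[0, 40, 0], [0, 0, 0]], [[0, 40, 0], [0, 0, 0]], [[0, 40, 0], [0, 0, 0]], [[0, 40, 0], [0, 0, 0]], [[0, 0, 0], [0, 0, 0]], [[0, 0, 0], [0, 0, 0]]]'

```text
t: 22.47
tool_pos: [0.5144, -0.1986, 0.5019]
orientation: [-0.096, 3.139, -0.0]
force: [0.4, -1.3, 0.3]
opening: 0.0781
gripper_force: 0.0
```

```bash
python3 - <<'E'
from h import *
print(robot.read_state()["force"],robot.read_state()["tool_pos"])
p,d=robot.read_camera("wrist");c=robot.calibration("wrist");W=cloud(c,d)
m=(abs(W[...,0]-.515)<.012)&(W[...,1]>-.44)&(W[...,1]<-.34)&(d>0)&(W[...,2]<.3)
print("flap z pct",m.sum(),np.percentile(W[m][:,2],[5,50,95]).round(4))
for n in ("top","side"):
    p,d=robot.read_camera(n);c=robot.calibration(n);h=cv2.cvtColor(p,cv2.COLOR_BGR2HSV);W=cloud(c,d)
    for ce,s,l in blobs(cv2.inRange(h,(100,120,60),(125,255,255))>0):
        k=np.median(W[l],0)
        if k[0]<.6 and abs(k[1])<.3: print(n,k.round(3))
    m=(abs(W[...,0]-.524)<.02)&(abs(W[...,1]+.39)<.04)&(d>0);w=W[m&(W[...,2]<.26)];print(n,"flap",len(w),w[:,2].mean() if len(w) else 0)
E
```

```text
[ 0.39064175 -1.26202433  0.33840872] [ 0.5144275  -0.19857353  0.501936  ]
flap z pct 3044 [0.2272 0.2282 0.2294]
top [0.371 0.138 0.099]
top flap 365 0.2251852142498169
side [0.369 0.135 0.1  ]
side [ 0.372 -0.064  0.1  ]
side flap 869 0.22611839303403694
```

The flap is flat and shut, the good bottle hasn't moved, and both rejects are in the box.

```bash
python3 -c "from plant import robot;print(robot.close_job())"
```

```text
the job is handed in; nothing more can be done
None
```

The job is handed in at about 23 s: the fallen bottle was stood up and released, both rejects are in the box, the flap is shut and the third bottle hasn't moved; the hand-in gave no verdict.

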